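# Slide a board carrier into its locating notches and latch it

### The arm

A 7-joint arm with a two-finger parallel gripper is mounted at the origin on the work surface. World frame = base frame: x ahead of the robot, y to its left, z up, the work surface at z = 0. Lengths are in m, angles in rad, forces in N, time in s.
With the tool pointing down it reaches from about 0.4 to 0.85 m from the base axis. Payload 10.4 kg.
Tool frame: the origin (TCP) lies where the fingers leave the gripper's body, on its centre line; the fingertips stand 73 mm ahead of it and the grasp point (between the pads) lies 54 mm ahead of it; z points along the fingers, y is the line along which they close (so a half turn about z gives the same grasp; the last joint's range is limited). The gripper opens to 85 mm and grips with 20 to 120 N. Pads are 22 mm wide; open, the fingers measure 114 mm over their backs; the gripper's body (76 mm by 85 mm) begins 54 mm behind the grasp point. The pads swing forward as they close: fully open they stand 13 mm farther back than shut.
Start: joints at [1.094, 0.332, -0.065, 1.46, 0.022, 1.35, -0.088], TCP at [0.274, -0.562, 0.304] pointing down, gripper open.
Joint ranges: [-2.6, 2.6], [-0.5, 2.12], [-1.47, 1.34], [0.16, 2.42], [-1.27, 4.41], [0.06, 2.06], [-2.6, 2.6]. Speed limits (rad/s): [2.22, 2.22, 2.79, 2.79, 3.14, 3.14, 3.14].

### API

Orientations are given as a unit quaternion [x, y, z, w].
In Python, from workcell import manip, camera gives the robot as it stands. The module is installed in compiled form; this text tells all that it offers.
- The arm moves only by the shell command python3 -m creep 'ROWS' [OPENING] [FORCE]. ROWS is JSON, a list of rows, each a list of 2 entries, a list of its own where there are three numbers: the shift along the tool's x, y, z in mm, then the turn about the tool's z in rad. In form: [[[tx, ty, tz], twist], ...]. A call has 1 to 5 rows; each row is the pose to reach, as a shift and turn from the pose commanded when the call began, along the tool's axes at that moment; what a row does not reach only later rows make up. A row lasts 1/12 s, in which the tool goes at most 41.7 mm and 7.16 degrees, less where a joint would pass 70% of its speed; a pose out of reach is approached as far as the arm can. A call with a gripper value outside its range is refused whole. OPENING is the opening, from 0 (shut) to 1 (fully open), set as the call begins (- or left out, the last holds). The fingers move at their own pace and stop on an object; FORCE is the grip in N (left out, the last holds). Time passes only in rows, so rows that repeat a pose let the fingers close. It gives the time, the measured TCP pose, the force, the opening and the grip force at its end, in the units of the state.
- manip.get_obs(): the state, without advancing time (a new reading comes with each control period).
- camera(name): name is "side" or "top"; returns a dict with "pixels" (420x560x3 uint8, red, green, blue), "z_map" (420x560 float32, m along the optical axis (not along the pixel's ray), 0 where there is no reading), "fx", "fy", "cx", "cy" (pixels), "distortion" ([k1, k2, p1, p2, k3] as OpenCV has them; the pictures are not rectified), "extrinsics" (4x4, takes a point from world to camera coordinates). Camera axes: x right, y down, z forward; pixel columns grow to the right and rows downward; lengths in m; the calibration is good to about 2 mm. A picture is of the moment at which its call begins.
- manip.hand_in(): hands the job in; it is judged then, once.
The state is a dict: "clock": time; "joint_pos": joint angles; "joint_velocities": joint speeds; "tau": joint torques, N m; "position": TCP position; "ee_rot": TCP orientation; "ft_force": force on the tool from outside, world axes, zero at the start; "torque": the same for the moment, N m; "grip_width": opening from 0.0 (shut) to 1.0 (fully open); "grasp_force": force on a finger pad.
Only numpy, scipy, OpenCV 4.12 (cv2) and the standard library are available. Lean on these libraries where they do the work, as an engineer would, in place of code of your own. Each camera call takes 0.05 s, during which the arm holds its last target. There are 200 camera calls.

### The job

Pushing with a fingertip only, slide the circuit-board carrier along the rails of the assembly jig towards the keeper end, without forcing or lifting it, until it drops into its locating notches and lies flat on the rails. Then push the peg of the keeper arm round so that the arm lies straight across the carrier near its leading edge, and leave the carrier down. Leave the solder spool, the jar and the parts box where they are.

Things in the scene. Friction and masses are not known exactly. Their poses are not given: they have to be found in the camera images.
- jig: Fixed assembly jig: aluminium base 330 x 160 x 10 mm, two steel rails (tops 32 mm above the bench) between aluminium guides (inner faces 113 mm, outer 146 mm apart; tops 43 mm above the bench). Between the rails a 77 mm wide channel, 22 mm deep, gives a finger room. Origin: centre of the underside. +x = way the carrier must slide (robot's right, within 15 degrees); +y = away from the robot.
- jig_notch (a point): Point midway between the two front notches, at rail-top height (jig x 90, y 0, z 32 mm); axes as the jig's. Notches are 14 mm long gaps in the rails: the front pair here in the outer tracks, the rear pair 100 mm behind in the inner tracks, so each pair of lugs fits only its own. The rails run on 70 mm past here.
- carrier: Loose grey plate 130 (sliding direction) x 110 x 10 mm, about 0.7 kg, with a green circuit board, parts up to 22 mm above the plate. Under it four lugs, 7 mm deep, 10 mm long, 50 mm ahead of and behind its centre. Origin: under the centre at lug-foot level; axes as the jig's. Starts 50 to 110 mm short of the notches. Sliding takes 2 to 8 N.
- carrier_lugs (a point): Point midway between the carrier's front lugs, at the plate's underside. While sliding it is 7 mm above jig_notch; when the lugs meet the notches, under a slow push (below 50 mm/s), the carrier drops 7 mm on to the rail tops: the point is then level with jig_notch and within 3 mm of it along x, and pushing on meets a hard stop. If pushed past, it must be pushed back.
- carrier_rear (a point): Centre of the carrier's rear face, the end face to push, near its middle: 110 mm wide, 10 mm high, facing the jig's -x, 115 mm behind carrier_lugs. 44 mm above the bench while sliding, 37 mm once dropped.
- keeper (a joint): Angle of the keeper, a flat steel arm 51 mm long, 14 mm wide, on an upright pivot on the guide nearer the robot. 0 = along the rails, pointing to jig +x; positive = swung in over the carrier (anticlockwise from above); 1.57 = straight across, at its stop. Starts between -0.5 and 0, stays where left (1 N at the peg). Clears the dropped carrier by 2.5 mm; an undropped one blocks it.
- keeper_pivot (a point): Pivot of the keeper, at the arm's underside, 44.5 mm above the bench; jig x 90, y -66 mm. Axes as the jig's.
- keeper_peg (a point): Middle of the round black peg, 12 mm in diameter, 28 mm tall, standing on the keeper arm 45 mm from the pivot; arm top 52 mm, peg top 80 mm above the bench. Push it sideways along its arc.
- spool_mid (a point): Centre of a solder spool, 58 mm in diameter, 44 mm tall, standing beyond the jig. Leave alone.
- jar_mid (a point): Centre of a small clear jar, 44 mm in diameter, 55 mm tall, standing beyond the jig. Leave alone.
- partbox_mid (a point): Centre of a closed parts box, 78 x 53 x 34 mm, on the robot's side of the jig. Leave alone.
Mind the look-alikes: they are no part of the job. What is shaped like the carrier but turquoise is not meant.

How it is judged:
By the outcome, as a careful person would: the job done as asked, in the order asked, and still so for the second after the job is handed in, with the robot touching nothing.
It also fails if it takes over 56 s, if anything falls off the work surface, if the arm or the gripper's body presses on something with over 40 N, if the wrist force passes 120 N, or if a joint passes its speed limit or range.

## Working session

There is one attempt and no reset: what is moved stays moved. The work goes in short steps, Python scripts to look and compute and a shell command to move; the robot and the scene stay as the last step left them, time stands still between calls to the robot, and variables do not carry over. Pictures are saved under pics/ and viewed, at most 10 in all, crops included, and the job is handed in when it is done.

```bash
mkdir -p pics
cat > h.py <<'E'
import numpy as np, cv2
from workcell import manip, camera
def snap(n,f=None):
    c=camera(n)
    if f: cv2.imwrite('pics/'+f,c['pixels'][:,:,::-1])
    return c
def K(c): return np.array([[c['fx'],0,c['cx']],[0,c['fy'],c['cy']],[0,0,1.]])
def ray(c,uv,z):
    p=cv2.undistortPoints(np.array(uv,float).reshape(-1,1,2),K(c),np.array(c['distortion'],float)).reshape(-1,2)
    E=np.array(c['extrinsics']);R=E[:3,:3];t=E[:3,3];o=-R.T@t
    d=np.c_[p,np.ones(len(p))]@R
    return o+d*((z-o[2])/d[:,2])[:,None]
def cloud(c):
    z=c['z_map'];h,w=z.shape
    uv=np.stack(np.meshgrid(np.arange(w),np.arange(h)),-1).reshape(-1,1,2).astype(float)
    p=cv2.undistortPoints(uv,K(c),np.array(c['distortion'],float)).reshape(-1,2)
    E=np.array(c['extrinsics']);P=np.c_[p,np.ones(len(p))]*z.reshape(-1,1)
    return ((P-E[:3,3])@E[:3,:3]).reshape(h,w,3)
E
python3 - <<'E'
from h import *
for n in('top','side'):
    c=snap(n,n+'0.png');E=np.array(c['extrinsics']);print(n,-E[:3,:3].T@E[:3,3],c['fx'],E[:3,:3].round(2).tolist())
print(manip.get_obs())
E
```

```text
top [0.46178394 0.0557243  1.06951938] 513.314576623661 [[-0.01, -1.0, -0.01], [-1.0, 0.01, -0.09], [0.09, 0.01, -1.0]]
side [ 0.16976318 -0.33797975  0.65322009] 416.92307762194747 [[0.7, -0.71, -0.01], [-0.5, -0.48, -0.72], [0.5, 0.51, -0.69]]
{'clock': 0.1, 'joint_pos': array([ 1.09438239,  0.33282713, -0.0647092 ,  1.46087453,  0.02159073,
        1.34989881, -0.08851913]), 'joint_velocities': array([-0.00157474, -0.00193751,  0.00051878, -0.00137743, -0.00070951,
       -0.00010758, -0.00110068]), 'tau': array([ 2.06967175e-03, -6.26751423e+01,  4.97883093e-02, -3.92437077e+01,
        1.63958949e-02,  6.89024484e-03, -2.84830941e-05]), 'position': array([ 0.27389612, -0.56151056,  0.30317571]), 'ee_rot': array([ 9.74365869e-01,  2.24968271e-01, -1.70755917e-04, -6.33781313e-04]), 'ft_force': array([ 0.30930544, -1.0216755 ,  0.06344728]), 'torque': array([ 0.03463048,  0.01351964, -0.00285123]), 'grasp_force': 0.0, 'grip_width': 1.0004045838173594}
```

View pics/top0.png

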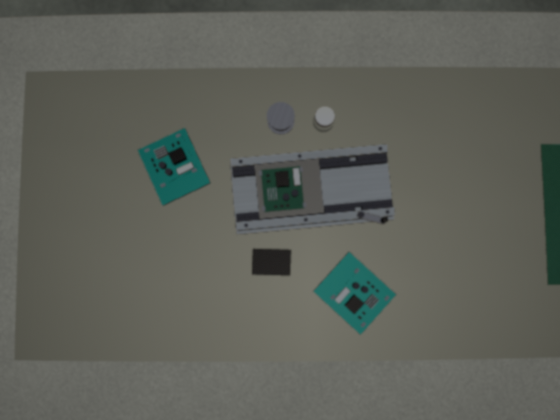

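View pics/side0.png

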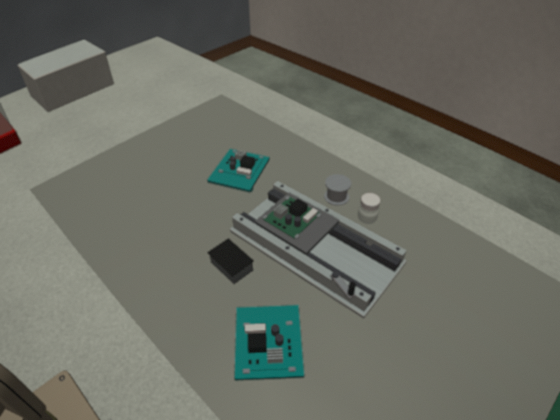

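The top view shows the jig at about px (233–392, 146–232), with the carrier at (255–323, 158–218). The keeper peg is near (384, 220), the pivot at about (361, 214), and the parts box at (271, 262). The turquoise plates are decoys. Next I'll take an enlarged crop.

Run:
```python
from h import *
c=snap('top');im=c['pixels'][135:245,225:400,::-1]
im=cv2.convertScaleAbs(im,alpha=1.6)
cv2.imwrite('pics/crop1.png',cv2.resize(im,None,fx=4.5,fy=4.5,interpolation=cv2.INTER_CUBIC))
P=cloud(c);z=P[...,2]
m=np.zeros(z.shape,bool);m[120:250,215:410]=1
m&=(z>0.006)&(z<.1)
n,l,s,ce=cv2.connectedComponentsWithStats(m.astype(np.uint8))
for i in range(1,n):
    if s[i,4]>50:
        print(s[i]); q=P[l==i]; print(cv2.minAreaRect((q[:,:2]*1000).astype(np.float32)),np.percentile(q[:,2],[5,50,95]))
# guides
g=m&(abs(z-.043)<.003); print('mat z',np.median(z[300:340,100:200]),z[165:215,330:350].mean(),z[170:205,305:318].mean())
```

```text
[268 120  26  13 224]
((732.6258544921875, 66.34803771972656), (51.13148498535156, 20.192581176757812), 88.5628662109375) [0.00964451 0.04376993 0.04748791]
[313 120  22  13 216]
((736.3038940429688, -22.52337074279785), (43.70473861694336, 23.28692626953125), 83.92664337158203) [0.01038173 0.03280265 0.05702631]
[  230   145   165    90 11932]
((598.6190795898438, 2.5023193359375), (162.28909301757812, 331.507080078125), 4.043875217437744) [0.00827198 0.04052764 0.05475565]
mat z 0.0010679347173180704 0.02273626675267433 0.0557933320780183
```

View pics/crop1.png

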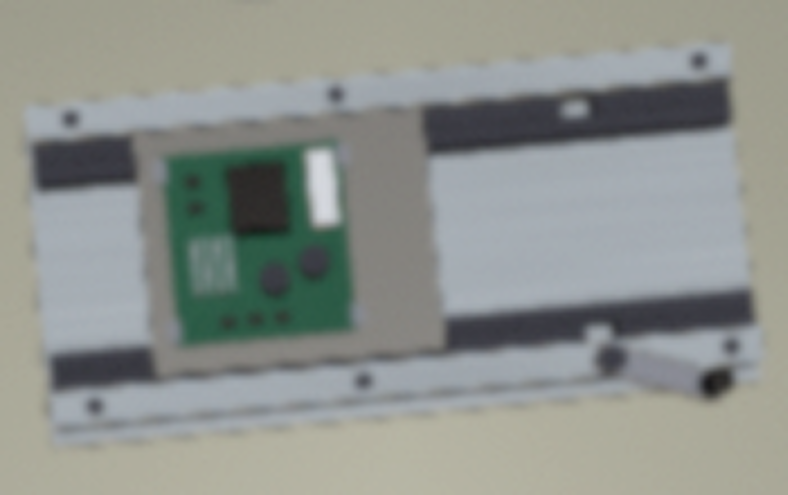

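The enlarged crop shows:
- **Screws:** (70,119), (335,94), (698,61) and (95,406), (363,381), (732,346).
- **Front notches:** (575,108) and (598,333).
- **Plate rear corners:** about (134,135) and (157,376).
- **Plate front corners:** (424,106) and (443,348).
- **Keeper:** pivot at (611,358), peg top at (716,381).

Run:
```python
from h import *
c=snap('top')
def g(pts,z): return ray(c,[((u+.5)/4.5+225-.5,(v+.5)/4.5+135-.5) for u,v in pts],z)[:,:2]
s=g([(70,119),(698,61),(95,406),(732,346)],.043)
d=(s[1]-s[0])+(s[3]-s[2]);a=np.arctan2(d[0],-d[1]);print('yaw',np.degrees(a))
jx=np.array([np.sin(a),-np.cos(a)]);jy=np.array([np.cos(a),np.sin(a)])
n=g([(575,108),(598,333)],.032);print('notch',n,n.mean(0),'screwmid',s.mean(0))
O0=n.mean(0)-.09*jx; print('O from notch',O0)
for nm,p,z in[('plate',[(134,135),(424,106),(443,348),(157,376)],.049),('pivot',[(611,358)],.056),('peg',[(716,381)],.08)]:
    q=g(p,z);print(nm,q.round(4).tolist(),'jig',np.c_[(q-O0)@jx,(q-O0)@jy].round(4).tolist())
```

```text
yaw 4.986032938219575
notch [[ 0.66314441 -0.08069155]
 [ 0.56010398 -0.08910799]] [ 0.61162419 -0.08489977] screwmid [0.60515015 0.00067889]
O from notch [0.60380203 0.00475966]
plate [[0.649, 0.1192], [0.6612, -0.0108], [0.5523, -0.0178], [0.5407, 0.1091]] jig [[-0.1101, 0.0549], [0.0205, 0.0558], [0.018, -0.0533], [-0.1094, -0.0538]]
pivot [[0.5467, -0.0913]] jig [[0.0907, -0.0652]]
peg [[0.5345, -0.1328]] jig [[0.1311, -0.081]]
```

```bash
python3 -m creep '[[[30,-25,0],0],[[60,-50,0],0],[[90,-76,0],0],[[120,-101,0],0],[[150,-126,0],0]]' 0 60
python3 -m creep '[[[30,-25,0],0],[[60,-50,0],0],[[90,-76,0],0],[[120,-101,0],0],[[150,-126,0],0]]'
python3 -m creep '[[[30,-25,0],0],[[60,-50,0],0],[[90,-76,0],0],[[120,-101,0],0],[[150,-126,0],0]]'
python3 -m creep '[[[30,-25,0],0],[[60,-50,0],0],[[90,-76,0],0],[[120,-101,0],0],[[150,-126,0],0]]'
python3 -m creep '[[[0,0,0],0.12],[[0,0,0],0.24],[[0,0,0],0.367],[[0,0,0],0.367],[[0,0,0],0.367]]'
cat >> h.py <<'E'
O=np.array([.604,.005]);A=np.radians(5)
jx=np.array([np.sin(A),-np.cos(A)]);jy=np.array([np.cos(A),np.sin(A)])
def where():
    o=manip.get_obs();p=o['position'];q=o['ee_rot']
    print('t',round(o['clock'],2),'jig mm',((p[:2]-O)@jx*1e3).round(1),((p[:2]-O)@jy*1e3).round(1),'tipz',((p[2]-.073)*1e3).round(1),'yaw',np.degrees(2*np.arctan2(q[1],q[0])).round(2),'tilt',q[2:].round(4),'F',o['ft_force'].round(1),'Fjx',(o['ft_force'][:2]@jx).round(1),'w',round(o['grip_width'],3))
E
python3 -c 'from h import *;where()'
```

```text
clock: 0.62
position: [0.3539, -0.3809, 0.3038]
ee_rot: [0.974, 0.225, -0.0, 0.0]
ft_force: [0.9, -0.5, 0.5]
grip_width: 0.298
grasp_force: 0.0
clock: 1.03
position: [0.4334, -0.2019, 0.3041]
ee_rot: [0.974, 0.225, 0.0, 0.0]
ft_force: [1.2, -0.5, -0.4]
grip_width: 0.001
grasp_force: 0.0
clock: 1.45
position: [0.5131, -0.0229, 0.3041]
ee_rot: [0.974, 0.225, 0.0, 0.0]
ft_force: [0.7, -0.7, 0.9]
grip_width: -0.004
grasp_force: 0.0
clock: 1.87
position: [0.5928, 0.1559, 0.3038]
ee_rot: [0.974, 0.225, -0.0, 0.0]
ft_force: [1.5, -0.9, 1.3]
grip_width: -0.002
grasp_force: 0.0
clock: 2.28
position: [0.5923, 0.1543, 0.3038]
ee_rot: [0.999, 0.045, -0.0, 0.0]
ft_force: [0.2, -0.0, -0.4]
grip_width: -0.001
grasp_force: 0.0
t 2.28 jig mm -149.7 1.3 tipz 230.8 yaw 5.19 tilt [-0.0001  0.0002] F [ 0.2 -0.  -0.4] Fjx 0.1 w -0.001
```

```bash
python3 -m creep '[[[-1,0,35],0],[[-1,0,70],0],[[-1,0,105],0],[[-1,0,130],0],[[-1,0,150],0]]' >/dev/null
python3 -m creep '[[[0,0,15],0],[[0,0,30],0],[[0,0,42],0],[[0,0,50],0],[[0,0,54],0]]'
python3 - <<'E'
from h import *
where()
a=snap('top')['pixels'][120:260,200:420,::-1];b=snap('side')['pixels'][120:330,180:440,::-1]
a=cv2.resize(cv2.convertScaleAbs(a,alpha=1.5),(440,280));b=cv2.resize(cv2.convertScaleAbs(b,alpha=1.5),(520,420))
o=np.zeros((420,780,3),np.uint8);o[:280//2*2,:340]=0
o[:, :520]=b[:, :520];o[:165,520:]=cv2.resize(a,(260,165));cv2.imwrite('pics/s1.png',o)
E
```

```text
clock: 3.12
position: [0.591, 0.1539, 0.0989]
ee_rot: [0.999, 0.044, -0.001, 0.0]
ft_force: [0.4, -1.2, 0.0]
grip_width: 0.0
grasp_force: 0.0
t 3.12 jig mm -149.5 0.0 tipz 25.9 yaw 5.07 tilt [-0.0006  0.0001] F [ 0.4 -1.2  0. ] Fjx 1.2 w 0.0
```

View pics/s1.png

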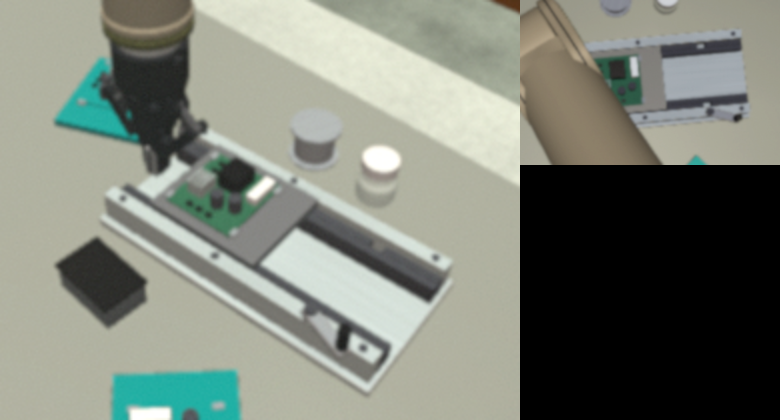

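The fingertips are in the channel behind the carrier, at about (170,150) in this picture, and nothing is touching. Next I'll start a slow push along +y.

```bash
for i in 1 2 3; do
python3 -m creep '[[[0,3,0],0],[[0,6,0],0],[[0,9,0],0],[[0,12,0],0],[[0,15,0],0]]' >/dev/null; python3 -c 'from h import *;where()'; done
for i in 1 2 3; do
python3 -m creep '[[[0,2,0],0],[[0,4,0],0],[[0,6,0],0],[[0,8,0],0],[[0,10,0],0]]' >/dev/null; python3 -c 'from h import *;where()'; done
```

```text
t 3.63 jig mm -134.2 0.6 tipz 27.3 yaw 4.96 tilt [0.0003 0.0001] F [-0.2  0.7 -0.7] Fjx -0.7 w -0.0
t 4.05 jig mm -120.5 0.3 tipz 27.0 yaw 5.02 tilt [ 0.0001 -0.0007] F [ 0.1  5.3 -0.7] Fjx -5.3 w -0.002
t 4.47 jig mm -104.6 0.4 tipz 26.9 yaw 4.98 tilt [ 0.     -0.0001] F [-0.2  4.6 -0.6] Fjx -4.6 w 0.0
t 4.88 jig mm -94.6 0.4 tipz 26.9 yaw 4.98 tilt [ 0. -0.] F [-0.4  4.6  0.2] Fjx -4.6 w 0.003
t 5.3 jig mm -84.5 0.4 tipz 26.9 yaw 4.97 tilt [0. 0.] F [ 0.2  5.1 -0.4] Fjx -5.1 w 0.002
t 5.72 jig mm -74.5 0.4 tipz 26.9 yaw 4.97 tilt [0.0001 0.    ] F [-1.4  5.4 -0.5] Fjx -5.5 w -0.001
```

```bash
for i in 1 2; do
python3 -m creep '[[[0,2,0],0],[[0,4,0],0],[[0,6,0],0],[[0,8,0],0],[[0,10,0],0]]' >/dev/null; python3 -c 'from h import *;where()'; done
for i in 1 2; do
python3 -m creep '[[[0,1,0],0],[[0,2,0],0],[[0,3,0],0],[[0,4,0],0],[[0,5,0],0]]' >/dev/null; python3 -c 'from h import *;where()'; done
python3 - <<'E'
from h import *
c=snap('top');a=c['pixels'][135:245,225:400,::-1]
cv2.imwrite('pics/t2.png',cv2.resize(cv2.convertScaleAbs(a,alpha=1.6),None,fx=4.5,fy=4.5,interpolation=cv2.INTER_CUBIC))
E
```

```text
t 6.13 jig mm -64.5 0.4 tipz 26.9 yaw 4.97 tilt [0. 0.] F [-0.6  5.3 -0.2] Fjx -5.3 w 0.002
t 6.55 jig mm -54.5 0.4 tipz 26.9 yaw 4.97 tilt [0. 0.] F [-0.6  4.7  0.8] Fjx -4.8 w -0.003
t 6.97 jig mm -49.7 0.3 tipz 26.9 yaw 4.98 tilt [0. 0.] F [-0.2  3.6  0.4] Fjx -3.6 w -0.001
t 7.38 jig mm -44.6 0.4 tipz 26.9 yaw 4.97 tilt [0. 0.] F [-0.5  5.4  0.7] Fjx -5.4 w 0.003
```

View pics/t2.png

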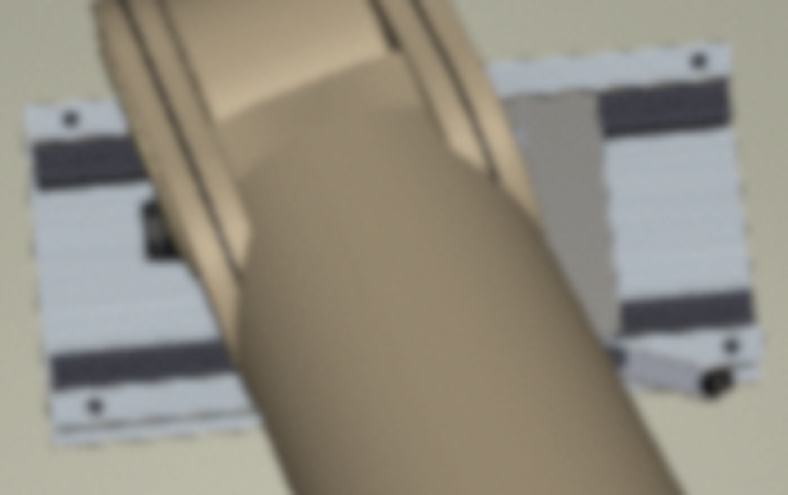

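The carrier's leading edge is at about (609, 212), which is jig x ≈ 97–98. It should drop at 105, so there are about 7 mm to go.

```bash
python3 -m creep '[[[0,1,0],0],[[0,2,0],0],[[0,3,0],0],[[0,4,0],0],[[0,5,0],0]]' >/dev/null; python3 -c 'from h import *;where()'
for i in 1 2; do
python3 -m creep '[[[0,0.5,0],0],[[0,1,0],0],[[0,1.5,0],0],[[0,2,0],0]]' >/dev/null; python3 -c 'from h import *;where()'; done
```

```text
t 7.85 jig mm -39.5 0.3 tipz 26.8 yaw 4.97 tilt [-0.      0.0001] F [-0.6  5.8 -0.2] Fjx -5.8 w -0.003
t 8.18 jig mm -37.8 0.3 tipz 26.9 yaw 4.97 tilt [ 0.     -0.0001] F [ 0.3  4.6 -0.7] Fjx -4.6 w 0.001
t 8.52 jig mm -35.8 0.3 tipz 26.9 yaw 4.98 tilt [ 0. -0.] F [-0.1  5.3 -0.9] Fjx -5.3 w -0.003
```

```bash
for i in 1 2; do
python3 -m creep '[[[0,0.5,0],0],[[0,1,0],0],[[0,1.5,0],0],[[0,2,0],0]]' >/dev/null; python3 -c 'from h import *;where()'; done
python3 - <<'E'
from h import *
P=cloud(snap('top'))
for x in(85,92,98,102,104,106,108,110):
    for f in(20,40):
        p=O+jx*x/1e3+jy*f/1e3
        d=np.hypot(P[...,0]-p[0],P[...,1]-p[1]);k=d<.003
        print(x,f,np.median(P[...,2][k]).round(4),end='; ')
E
```

```text
t 8.85 jig mm -33.7 0.3 tipz 26.9 yaw 4.97 tilt [0. 0.] F [-1.   6.  -0.8] Fjx -6.0 w 0.0
t 9.18 jig mm -33.4 0.3 tipz 26.9 yaw 5.04 tilt [-0.    -0.001] F [-1.  11.  -1.2] Fjx -11.1 w -0.003
85 20 0.0415; 85 40 0.0424; 92 20 0.0418; 92 40 0.0419; 98 20 0.0426; 98 40 0.0429; 102 20 0.0421; 102 40 0.0408; 104 20 0.0429; 104 40 0.0408; 106 20 0.0412; 106 40 0.0408; 108 20 0.0412; 108 40 0.0425; 110 20 0.042; 110 40 0.0403;
```

The carrier has dropped: its top is 42 mm above the bench, and the push force has risen to 11 N against the stop. Now I'll back off, rise, and go round behind the peg.

```bash
python3 -m creep '[[[0,-4,0],0],[[0,-10,0],0],[[0,-15,0],0],[[0,-15,0],0]]' >/dev/null
python3 -m creep '[[[0,0,-15],0],[[0,0,-40],0],[[0,0,-70],0],[[0,0,-100],0],[[0,0,-100],0]]' >/dev/null
python3 -m creep '[[[-22,34,0],0],[[-44,68,0],0],[[-67,102,0],0],[[-90,136,0],0],[[-112,169,0],0]]' >/dev/null
python3 -m creep '[[[0,0,0],0]]' >/dev/null
python3 - <<'E'
from h import *
where()
a=snap('top')['pixels'][135:245,225:400,::-1];b=snap('side')['pixels'][160:320,210:430,::-1]
o=np.zeros((400,800,3),np.uint8)
a=cv2.resize(cv2.convertScaleAbs(a,alpha=1.6),(400,251));b=cv2.resize(cv2.convertScaleAbs(b,alpha=1.6),(400,291))
o[:251,:400]=a;o[:291,400:]=b;cv2.imwrite('pics/t3.png',o)
E
```

```text
t 10.48 jig mm 130.4 -116.2 tipz 126.6 yaw 4.39 tilt [-0.0012  0.002 ] F [-0.1 -0.6  0.1] Fjx 0.6 w -0.001
```

View pics/t3.png

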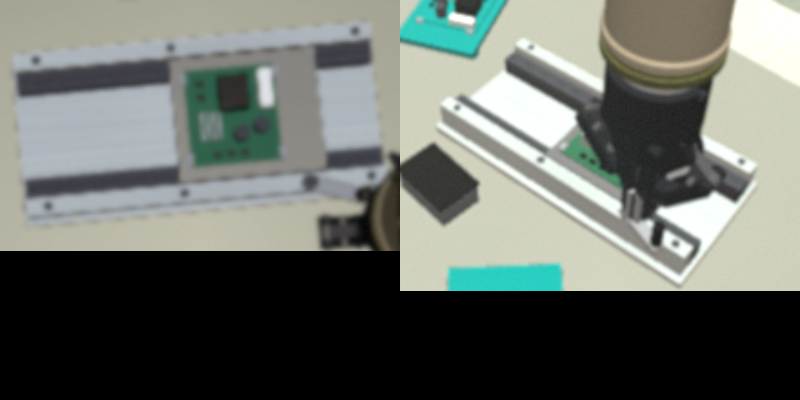

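The carrier is clear and seated, with its leading edge at about x=320 in the left panel, and the arm is over the peg side. Next I'll descend behind the peg.

```bash
python3 -m creep '[[[0,0,0],0],[[0,0,0],0],[[0,0,20],0],[[0,0,45],0],[[0,0,68],0]]' >/dev/null
python3 -m creep '[[[0,0,0],0],[[0,0,0],0]]' >/dev/null
python3 -c 'from h import *;where()'
```

```text
t 11.17 jig mm 120.9 -111.7 tipz 58.4 yaw 5.09 tilt [-0.001  -0.0007] F [ 0.1 -0.1  0.5] Fjx 0.1 w 0.005
```

```bash
python3 -m creep '[[[4,1,0],0],[[8,3,0],0],[[12,4,0],0],[[16,6,0],0],[[19,8,0],0]]' >/dev/null; python3 -c 'from h import *;where()'
python3 -m creep '[[[3,2,0],0],[[7,4,0],0],[[11,6,0],0],[[15,7,0],0],[[19,8,0],0]]' >/dev/null; python3 -c 'from h import *;where()'
python3 -m creep '[[[3,1,0],0],[[6,1,0],0],[[9,1,0],0],[[11,1,0],0],[[11,1,0],0]]' >/dev/null; python3 -c 'from h import *;where()'
python3 - <<'E'
from h import *
b=snap('side')['pixels'][190:310,290:430,::-1];cv2.imwrite('pics/t4.png',cv2.resize(cv2.convertScaleAbs(b,alpha=1.6),None,fx=4,fy=4,interpolation=cv2.INTER_CUBIC))
E
```

```text
t 11.58 jig mm 130.4 -92.0 tipz 59.5 yaw 4.98 tilt [0.0004 0.0001] F [-1.   0.7 -0.7] Fjx -0.8 w -0.0
t 12.0 jig mm 138.3 -73.4 tipz 58.8 yaw 4.97 tilt [-0.0002 -0.0001] F [-2.   1.2  0.3] Fjx -1.4 w -0.001
t 12.42 jig mm 139.1 -62.3 tipz 58.9 yaw 4.99 tilt [ 0.0002 -0.    ] F [ 0.4 -0.2  0.8] Fjx 0.3 w -0.001
```

View pics/t4.png

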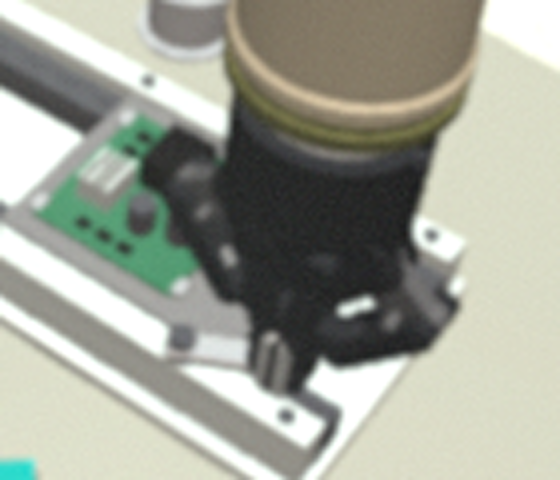

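The arm has swung inwards, with its pivot at (180,335) and the finger at (270,360) behind the peg. Next I'll continue round the arc.

```bash
python3 -m creep '[[[4,-1,0],0],[[8,-2,0],0],[[11,-3,0],0],[[14,-5,0],0],[[17,-7,0],0]]' >/dev/null; python3 -c 'from h import *;where()'
python3 -m creep '[[[3,-2,0],0],[[6,-4,0],0],[[9,-6,0],0],[[12,-9,0],0],[[15,-12,0],0]]' >/dev/null; python3 -c 'from h import *;where()'
python3 -m creep '[[[2,-2,0],0],[[4,-5,0],0],[[6,-7,0],0],[[8,-10,0],0],[[9,-12,0],0]]' >/dev/null; python3 -c 'from h import *;where()'
python3 -m creep '[[[0,-1,0],0],[[0,-2,0],0],[[0,-3,0],0],[[0,-3,0],0]]' >/dev/null; python3 -c 'from h import *;where()'
```

```text
t 12.88 jig mm 132.2 -45.4 tipz 58.9 yaw 4.97 tilt [0.0001 0.0001] F [-1.9 -1.   0.7] Fjx 0.8 w -0.001
t 13.3 jig mm 118.4 -33.5 tipz 58.1 yaw 5.04 tilt [-0.0044 -0.0008] F [-26.    4.3  15. ] Fjx -6.5 w -0.002
t 13.72 jig mm 111.2 -22.6 tipz 58.8 yaw 4.85 tilt [-0.0012  0.0021] F [ -9.2 -14.4   4.6] Fjx 13.6 w 0.0
t 14.05 jig mm 110.8 -22.9 tipz 59.0 yaw 4.69 tilt [-0.0008  0.0033] F [ -6.4 -17.2   2.3] Fjx 16.6 w 0.003
```

```bash
python3 -m creep '[[[0,5,0],0],[[0,12,0],0],[[0,20,0],0],[[0,20,0],0]]' >/dev/null; python3 -c 'from h import *;where()'
python3 -m creep '[[[0,0,-20],0],[[0,0,-50],0],[[0,0,-90],0],[[0,0,-120],0]]' >/dev/null
python3 -m creep '[[[0,40,0],0],[[0,80,0],0],[[0,120,0],0],[[0,160,0],0],[[0,160,0],0]]' >/dev/null;  python3 -c 'from h import *;where()'
python3 - <<'E'
from h import *
a=snap('top')['pixels'][135:245,225:400,::-1]
cv2.imwrite('pics/t5.png',cv2.resize(cv2.convertScaleAbs(a,alpha=1.6),None,fx=4.5,fy=4.5,interpolation=cv2.INTER_CUBIC))
b=snap('side')['pixels'][190:310,290:430,::-1];cv2.imwrite('pics/t6.png',cv2.resize(cv2.convertScaleAbs(b,alpha=1.6),None,fx=4,fy=4,interpolation=cv2.INTER_CUBIC))
E
```

```text
t 14.38 jig mm 127.0 -21.5 tipz 59.0 yaw 4.88 tilt [0.0004 0.0003] F [ 0.  -0.  -0.6] Fjx 0.0 w 0.0
t 15.13 jig mm 295.0 -24.5 tipz 178.1 yaw 4.39 tilt [-0.0006  0.0021] F [-1.  -1.5  0.1] Fjx 1.4 w -0.007
```

View pics/t5.png

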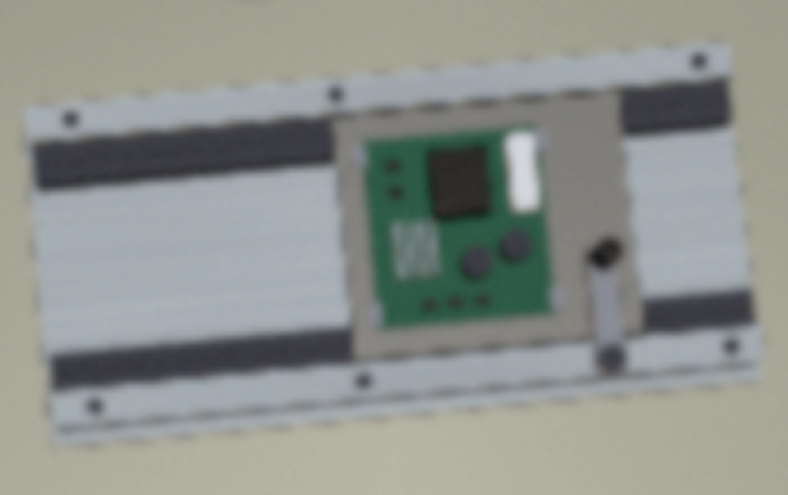

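View pics/t6.png

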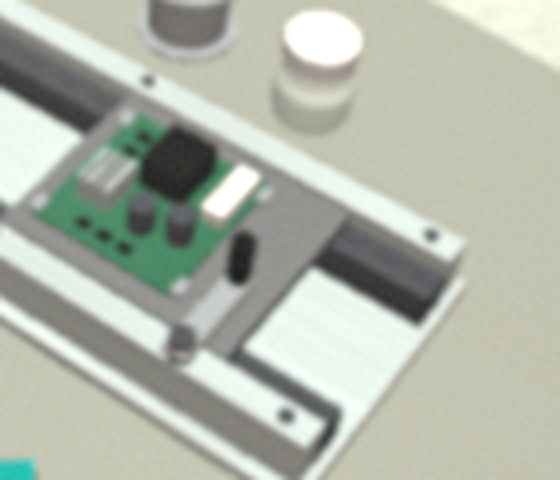

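The arm now lies across the carrier near its leading edge. In the top crop the pivot is at (611,358), the peg top at about (608,247), and the carrier's corners at (333,123), (620,92), (640,327) and (354,357). I'll check the numbers.

Run:
```python
from h import *
c=snap('top');P=cloud(c)
def g(pts,z):
    q=ray(c,[((u+.5)/4.5+224.5,(v+.5)/4.5+134.5) for u,v in pts],z)[:,:2]; return (np.c_[(q-O)@jx,(q-O)@jy]*1e3).round(1)
k=g([(333,123),(620,92),(640,327),(354,357)],.042);print(k,k.mean(0))
a=g([(611,358)],.056)[0];b=g([(609,246)],.08)[0];print(a,b,np.arctan2(*(b-a)[::-1]))
e=g([(592,262),(620,264)],.052);w=g([(595,335),(626,333)],.052);print('arm mid',e.mean(0),w.mean(0))
for x,f in[(80,40),(80,-30),(-18,40),(-18,-40),(-18,0),(100,30),(100,-35)]:
    p=O+jx*x/1e3+jy*f/1e3;m=np.hypot(P[...,0]-p[0],P[...,1]-p[1])<.004;print(x,f,np.median(P[...,2][m]).round(4))
```

```text
[[-20.3  53. ]
 [110.1  55. ]
 [107.5 -51.8]
 [-21.2 -53.2]] [44.025  0.75 ]
[ 90.9 -65.4] [ 91.6 -18.8] 1.5557759972497263
arm mid [ 93.85 -22.85] [ 92.45 -54.5 ]
80 40 0.0425
80 -30 0.0422
-18 40 0.041
-18 -40 0.0425
-18 0 0.0406
100 30 0.0427
100 -35 0.0462
```

```bash
python3 -c 'from h import *;where();print(manip.hand_in())'
```

```text
t 15.28 jig mm 284.9 -21.5 tipz 178.6 yaw 4.96 tilt [ 0.0001 -0.0006] F [ 0.8  0.6 -0.6] Fjx -0.5 w 0.002
the job is handed in; nothing more can be done
None
```

I handed the job in at about 15 s: the carrier has dropped and measures flat on the rails, the keeper arm lies straight across it at about 1.56 rad, and the spool, jar and parts box weren't touched; the verdict wasn't shown.

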